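Fit and tug-test the air-gauge probe

TASK

Take the probe with the thicker head out of the rack and push its stem down into the push-in socket of the air-gauge unit, past the grip and firmly home against the seal, without forcing it. Then tug the probe upward, gently but enough to see the socket's collar rise with it, to check that it is held; lower it gently back down onto the seal before letting go, so that it stays standing locked in the socket. Leave everything else alone.

Things in the scene. Friction and masses are not known exactly. Their poses are not given: they have to be found in the camera images.
- probe: Steel air-gauge probe with the thicker head (34 mm diameter), the one to fit. Stands upright in a rack hole, held by its flange, tip 6 mm above the table. Origin: centre of its lower tip, z up along its axis, 114 mm tall: tube stem z 0-65 mm, flange 30 mm wide z 65-69 mm, smooth round head z 69-114 mm. Mass 0.2 to 0.35 kg.
- probe_grip (a point): The place to grip the thicker probe: on its axis, in the head, 91 mm above its tip.
- probe_bead (a point): Upper shoulder of the thicker probe's bead, on the axis, 13 mm above its tip. The stem from the tip up: nose tapering from 8 to 16 mm diameter (z 0-8 mm), bead 16 mm in diameter (z 8-13 mm) with a square upper shoulder, neck 10 mm in diameter (z 13-65 mm).
- slim_probe: The other probe, of the same shape and height but with a head of 24 mm diameter. It stays in the rack. Origin: centre of its lower tip.
- rack: Aluminium block 70 x 180 x 71 mm (x, y, z), fixed, with two upright holes 19 mm wide at y = -55 and +55 mm in its frame; origin at the centre of its underside. Which probe stands in which hole varies.
- unit: Air-gauge unit, fixed on the table. Origin on the table, on the upright axis of its socket, z up. The socket is a round aluminium turret 44 mm across, mouth at z = 85 mm, bore 18 mm. A base plate 12 mm thick, 110 mm wide, and a white console 52 mm tall lie on its +x side, to x = +100 mm. Jamming the probe against it with tens of newtons damages it.
- grip_balls (a point): Centre of the grip, on the socket's axis, 71 mm above the table: three spring-loaded balls of 8 mm stand into the bore and leave 10.4 mm free. Pushing the bead past them takes about 10 N (to 18 N if off centre) and is over once the tip is below z = 58 mm; they then close behind the bead's shoulder and hold it up to a pull of about 15 N.
- seal (a joint): How far the rubber seal at the socket's bottom is pressed down, m: 0 untouched; 5 N per mm; the probe's weight alone gives about 0.5 mm; firmly home is 1.2 mm (6.5 N) or more; beyond 3 mm (15.5 N, or the probe dropped on it) it is crushed. Its height differs from unit to unit and must be felt: the tip meets it somewhere between 37.5 and 52.5 mm above the table.
- collar (a joint): How far the brass collar on the mouth (32 mm across, bore 21 mm, z 85-91 mm) is drawn up, m: 0 at rest, 0.004 its end. It carries the balls, so a held probe, after 1 to 18 mm of free lift, pulls it up: 2 mm or more is a good tug and takes about 7.5 N, 4 mm about 10.5 N, besides the probe's weight. A spring returns it.
- ring: Loose turned steel ring with a flange, 56 mm wide, 35 mm high, a bystander; origin at the centre of its underside.
- block: Loose steel block 40 x 40 x 45 mm, a bystander; origin at the centre of its underside.
Not all that is in view belongs to the job. Leave any pink or turquoise look-alike of the probe alone.

How it is judged:
On the way, in this order (a step that is already met when the one before it is completed fails the run):
1. the probe is pushed firmly home: it presses the seal down by more than 1.2 mm for 0.2 s, upright in the socket (value of joint seal above 0.0012 m and horizontal distance between probe and unit below 0.004 m and angle between the z axis of probe and the z axis of unit, either way round below 0.09 rad), for 0.2 s.
2. the probe is tugged: it draws the collar up by more than 2 mm for 0.2 s and stays held, the fingers not touching the unit (value of joint collar above 0.002 m and z of probe in the frame of unit below 0.0605 m and contact force between the fingers and probe above 0.5 N and contact force between the fingers and unit below 0.5 N and horizontal distance between probe and unit below 0.004 m and angle between the z axis of probe and the z axis of unit, either way round below 0.09 rad), for 0.2 s.
At the end, for the whole second after the job is handed in: The thicker probe stands released and still in the socket, its axis within 4 mm and 0.09 rad of the socket's, its tip less than 54.5 mm above the table, so that the bead is below the balls, and the collar is back down (within 1 mm) (horizontal distance between probe and unit below 0.004 m and angle between the z axis of probe and the z axis of unit, either way round below 0.09 rad and z of probe in the frame of unit below 0.0545 m and value of joint collar below 0.001 m and linear speed of probe below 0.02 m/s and contact force between each of the arm, the fingers and probe below 0.1 N); the robot touches nothing.
It fails at once if the seal is crushed: pressed down by more than 3 mm (value of joint seal above 0.003 m).
It fails at once if the probe is jammed against the unit: its contact forces, those of the balls included, add up to more than 60 N (contact force between probe and unit above 60 N).
It fails at once if the slim probe is moved more than 15 mm (distance of slim_probe from where it was at the start of the episode above 0.015 m).
It fails at once if the ring is moved more than 15 mm (distance of ring from where it was at the start of the episode above 0.015 m).
It fails at once if the block is moved more than 15 mm (distance of block from where it was at the start of the episode above 0.015 m).
It also fails if it takes over 72 s, if anything falls off the work surface, if the arm or the gripper's body presses on something with over 40 N, if the wrist force passes 120 N, or if a joint passes its speed limit or range.

ROBOT

A 7-joint arm with a two-finger parallel gripper is mounted at the origin on the work surface. World frame = base frame: x ahead of the robot, y to its left, z up, the work surface at z = 0. Lengths are in m, angles in rad, forces in N, time in s.
With the tool pointing down it reaches from about 0.425 to 0.825 m from the base axis. Payload 3.6 kg.
Tool frame: the origin (TCP) lies midway between the tips of the shut fingers; the grasp point (between the pads) lies 19 mm behind it; z points along the fingers, y is the line along which they close (so a half turn about z gives the same grasp; the last joint's range is limited). The gripper opens to 85 mm and grips with 20 to 120 N. Pads are 22 mm wide; open, the fingers measure 114 mm over their backs; the gripper's body (76 mm by 85 mm) begins 54 mm behind the grasp point. The pads swing forward as they close: fully open they stand 13 mm farther back than shut.
Start: joints at [-1.188, 0.615, -0.013, 1.423, 0.008, 1.103, -0.04], TCP at [0.258, 0.596, 0.231] pointing down, gripper open.
Joint ranges: [-3.12, 3.12], [-0.3, 2.06], [-1.34, 1.32], [0.26, 2.42], [-1.36, 4.5], [0.01, 1.98], [-2.84, 2.84]. Speed limits (rad/s): [2.79, 2.79, 3.14, 3.14, 3.14, 3.14, 3.14].

INTERFACE

Orientations are given as a unit quaternion [x, y, z, w].
In Python, from station import telemetry, eyes, job gives the robot as it stands. The module is installed in compiled form; this text tells all that it offers.
- The arm moves only by the tool carry_out, never from a script. Its argument "series" is a list of rows, each a list of 4 numbers: the shift along the tool's x, y, z in mm, then the turn about the tool's z in degrees. In form: [[tx, ty, tz, twist], ...]. A call has 1 to 12 rows; each row shifts and turns the commanded pose from where the row before left it, along the tool's axes as they then stand; what a row does not reach is not made up. A row lasts 1/8 s, in which the tool goes at most 62.5 mm and 10.7 degrees, less where a joint would pass 70% of its speed; a pose out of reach is approached as far as the arm can. A call is refused whole if a number of a shift passes 62.5 or a number of a turn 10.7, either way. A call with a gripper value outside its range is refused whole. "grip" is the finger opening in mm, from 0 to 85.4, set as the call begins (left out, the last holds). The fingers move at their own pace and stop on an object; the grip force is fixed at half the most. Time passes only in rows, so rows that do not move let the fingers close. It gives the time, the measured TCP pose, the force, the opening and the grip force at its end, in the units of the state.
- telemetry.observe(): the state, without advancing time (a new reading comes with each control period).
- eyes.get_image(name): name is "side" or "top"; returns a dict with "frame" (384x512x3 uint8, blue, green, red), "camera_matrix" (3x3 intrinsics, pixels), "extrinsics" (4x4, takes a point from camera to world coordinates). Camera axes: x right, y up, looking along -z (the intrinsics and any distortion apply to the point x, -y, -z); pixel columns grow to the right and rows downward; lengths in m; the calibration is good to about 2 mm. A picture is of the moment at which its call begins. There is no depth.
- job.close_job(): hands the job in; it is judged then, once.
The state is a dict: "clock": time; "q": joint angles; "qvel": joint speeds; "tau": joint torques, N m; "position": TCP position; "orientation": TCP orientation; "force": force on the tool from outside, world axes, zero at the start; "wrist_torque": the same for the moment, N m; "width": finger opening in m; "finger_force": force on a finger pad.
Only numpy, scipy, OpenCV 4.12 (cv2) and the standard library are available. Lean on these libraries where they do the work, as an engineer would, in place of code of your own. Each camera call takes 0.05 s, during which the arm holds its last target. There are 200 camera calls.

## Working session

There is one attempt and no reset: what is moved stays moved. The work goes in short steps, Python scripts to look and compute and a tool call to move; the robot and the scene stay as the last step left them, time stands still between calls to the robot, and variables do not carry over. Pictures are saved under pics/ and viewed, at most 10 in all, crops included, and the job is handed in when it is done.

Besides the shell and the picture viewer there is one more tool, called after "Request:" as a command line: name --pt "numbers of a row" for each row, then --argument value for the rest. carry_out: Moves the arm, as the interface text tells. Its arguments: {"type":"object","properties":{"series":{"type":"array"},"grip":{"type":"number"}},"required":["series"]}

```bash
mkdir -p pics; cat > h.py <<'E'
import numpy as np, cv2
from station import telemetry, eyes, job
def snap(n,f):
    d=eyes.get_image(n); cv2.imwrite('pics/'+f,d['frame']); np.savez('pics/'+f[:-4]+'.npz',K=d['camera_matrix'],T=d['extrinsics']); return d
def ray(d,u,v):
    K=d['K'];T=d['T'];p=np.linalg.inv(K)@[u,v,1]; r=T[:3,:3]@[p[0],-p[1],-p[2]]; return T[:3,3],r
def atz(d,u,v,z):
    o,r=ray(d,u,v); return o+r*(z-o[2])/r[2]
def proj(d,P):
    T=d['T'];c=T[:3,:3].T@(np.array(P)-T[:3,3]); k=d['K']@[c[0],-c[1],-c[2]]; return k[:2]/k[2]
E
python3 - <<'E'
from h import *
a=snap('side','s0.png');b=snap('top','t0.png')
for d in(a,b): print(d['camera_matrix'].round(1).tolist(),d['extrinsics'].round(3).tolist(),[k for k in d])
s=telemetry.observe();print({k:np.round(v,3) for k,v in s.items()})
E
```

```text
[[476.2, 0.0, 254.0], [0.0, 476.2, 196.5], [0.0, 0.0, 1.0]] [[0.843, 0.361, -0.399, 0.122], [-0.538, 0.55, -0.639, -0.698], [-0.011, 0.753, 0.658, 0.784], [0.0, 0.0, 0.0, 1.0]] ['frame', 'camera_matrix', 'extrinsics']
[[396.8, 0.0, 260.0], [0.0, 396.8, 186.3], [0.0, 0.0, 1.0]] [[0.01, 0.999, -0.036, 0.49], [-1.0, 0.01, -0.002, -0.043], [-0.002, 0.036, 0.999, 1.089], [0.0, 0.0, 0.0, 1.0]] ['frame', 'camera_matrix', 'extrinsics']
{'clock': np.float64(0.1), 'q': array([-1.189,  0.616, -0.013,  1.425,  0.008,  1.103, -0.04 ]), 'qvel': array([ 0.001, -0.002, -0.   , -0.003, -0.001,  0.001,  0.001]), 'tau': array([ 1.0000e-03, -4.7038e+01,  2.6000e-01, -1.7157e+01,  1.0000e-02,
        6.0000e-03, -0.0000e+00]), 'position': array([0.258, 0.596, 0.23 ]), 'orientation': array([ 0.203,  0.979, -0.001, -0.   ]), 'force': array([ 0.4  ,  0.304, -0.199]), 'wrist_torque': array([-0.002, -0.023,  0.018]), 'finger_force': np.float64(0.0), 'width': np.float64(0.085)}
```

View pics/s0.png

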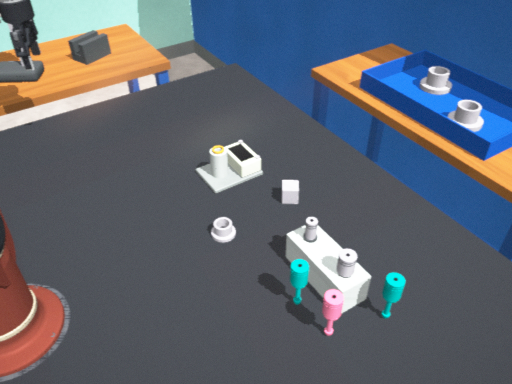

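View pics/t0.png

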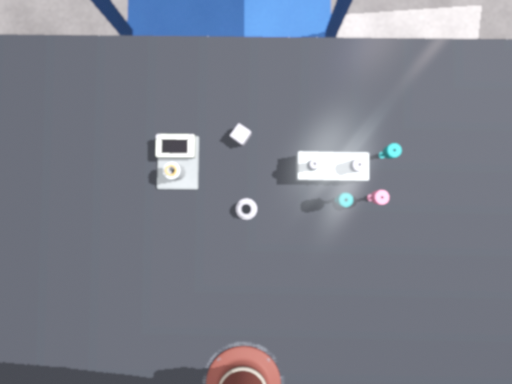

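The side view has four candidate groups. The slim steel probe is at (311,228) and the thicker steel probe at (347,262), both in the rack. The turquoise look-alikes are at (299,275) and (394,290), and the pink one at (332,305). The thick steel head at (347,262) fits the description, and in the top view it is at (357,164). The socket is at side (218,160) and top (172,170). I'll confirm this in an enlarged crop.

```bash
python3 - <<'E'
from h import *
s=cv2.imread('pics/s0.png');t=cv2.imread('pics/t0.png')
def c(i,x,y,w,h,f): return cv2.resize(i[y:y+h,x:x+w],None,fx=f,fy=f,interpolation=cv2.INTER_CUBIC)
a=np.hstack([c(s,285,205,100,75,4),c(s,190,130,100,75,4)])
b=np.hstack([c(t,300,130,100,75,4),c(t,140,130,100,75,4)])
cv2.imwrite('pics/c0.png',np.vstack([a,b]))
E
```

```text
(no output)
```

View pics/c0.png

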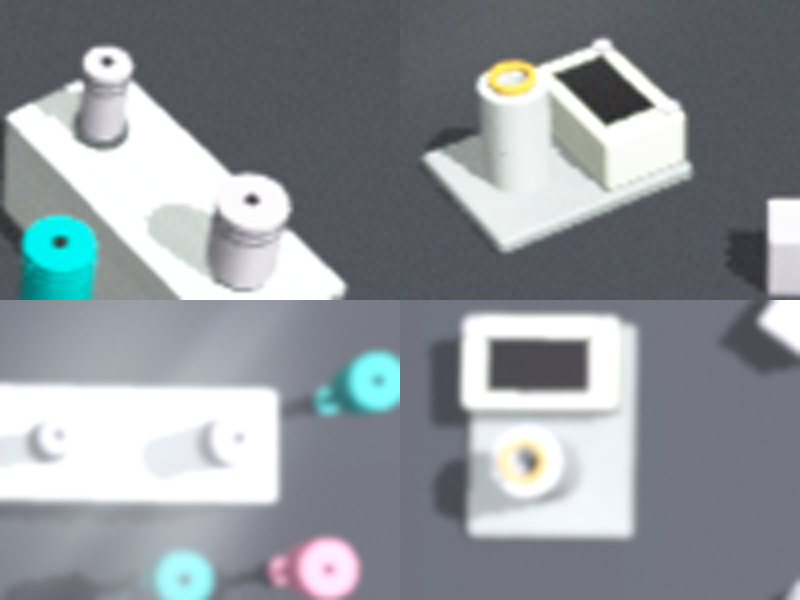

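The crop confirms the thicker steel head in the right-hand rack hole, with its top hole at side (348,255) and top (359,164). The brass collar is at side (218,149) and top (170,170).

```bash
python3 - <<'E'
from h import *
S=np.load('pics/s0.npz');T=np.load('pics/t0.npz')
for n,s,t,z in [('probe',(347.6,255.2),(359.4,163.9),.120),('collar',(217.6,148.9),(170.1,169.9),.091),('slim',(311,220.8),(314.1,163.8),.12)]:
    print(n,atz(S,*s,z).round(4),atz(T,*t,z).round(4))
t=cv2.imread('pics/t0.png')
for n,p,z in[('ring',(246,209),.035),('block',(240,134),.045),('turqA',(346,200),.1),('pink',(382,197),.1),('turqB',(394,150),.1)]: print(n,atz(T,*p,z).round(3))
for p in[(297,152),(369,152),(369,180),(297,180)]: print(atz(T,*p,.071).round(3))
R=__import__('scipy.spatial.transform',fromlist=['x']).Rotation.from_quat(telemetry.observe()['orientation']).as_matrix();print(R.round(3))
E
```

```text
probe [ 0.5807 -0.287   0.12  ] [ 0.5818 -0.2833  0.12  ]
collar [0.5638 0.1784 0.091 ] [0.5646 0.1864 0.091 ]
slim [ 0.5803 -0.1773  0.12  ] [ 0.5809 -0.1725  0.12  ]
ring [ 0.467 -0.004  0.035]
block [0.665 0.014 0.045]
turqA [ 0.493 -0.255  0.1  ]
pink [ 0.502 -0.345  0.1  ]
turqB [ 0.619 -0.375  0.1  ]
[ 0.616 -0.135  0.071]
[ 0.617 -0.32   0.071]
[ 0.545 -0.32   0.071]
[ 0.543 -0.135  0.071]
[[-0.918  0.397 -0.001]
 [ 0.397  0.918 -0.002]
 [ 0.    -0.002 -1.   ]]
```

Request:
carry_out --pt "0 0 0 -7.8" --pt "0 0 0 -7.8" --pt "0 0 0 -7.8" --pt "-30 -40 0 0" --pt "-30 -45 0 0" --pt "-30 -45 0 0" --pt "-30 -45 0 0" --pt "-30 -45 0 0" --pt "-30 -45 0 0" --pt "-30 -45 0 0" --pt "-20 -45 0 0" --pt "-20 -45 0 0" --grip 85

```text
clock: 1.6
position: [0.5086, 0.1946, 0.2309]
orientation: [0.0, 1.0, -0.0, -0.0]
force: [1.1, 0.5, -0.4]
width: 0.0851
finger_force: 0.0
```

Request:
carry_out --pt "-15 -45 0 0" --pt "-15 -50 0 0" --pt "-15 -50 0 0" --pt "-10 -50 0 0" --pt "-10 -50 0 0" --pt "-10 -50 0 0" --pt "0 -50 0 0" --pt "0 -50 0 0" --pt "0 -50 0 0" --pt "0 0 0 0" --pt "0 0 0 0"

```text
clock: 2.98
position: [0.5829, -0.2479, 0.2306]
orientation: [0.0, 1.0, 0.001, -0.001]
force: [-0.0, -0.0, 0.3]
width: 0.0849
finger_force: 0.0
```

Request:
carry_out --pt "1 -18 0 0" --pt "0 -19 0 0" --pt "0 0 30 0" --pt "0 0 30 0" --pt "0 0 20 0" --pt "0 0 0 0" --pt "0 0 0 0"

```text
clock: 3.85
position: [0.5826, -0.2867, 0.1523]
orientation: [0.0, 1.0, -0.001, 0.001]
force: [0.0, 0.7, 0.2]
width: 0.0848
finger_force: 0.0
```

```bash
python3 - <<'E'
from h import *
a=snap('side','s1.png')['frame'];b=snap('top','t1.png')['frame']
f=lambda i,x,y:cv2.resize(i[y:y+150,x:x+100],None,fx=4,fy=4,interpolation=cv2.INTER_CUBIC)
cv2.imwrite('pics/c1.png',np.hstack([f(a,300,170),f(b,310,90)]))
E
```

```text
(no output)
```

View pics/c1.png

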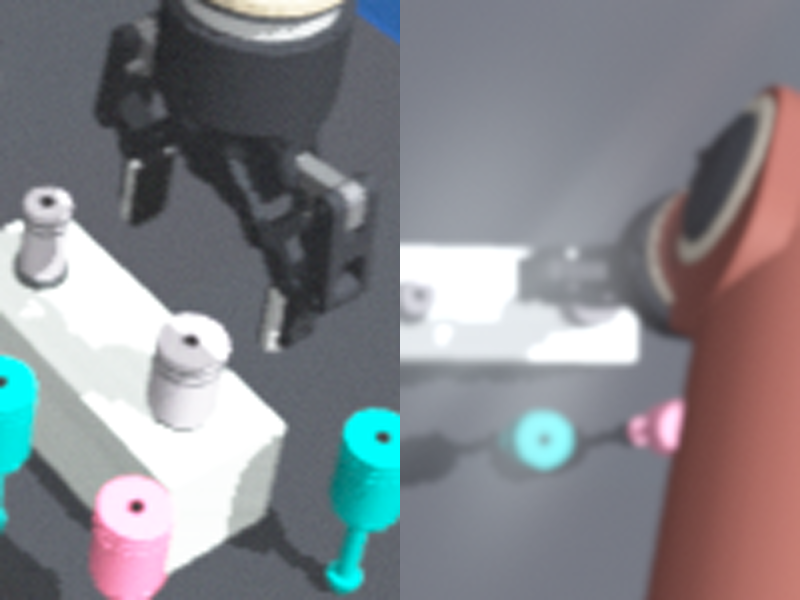

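```bash
python3 - <<'E'
from h import *
S=np.load('pics/s0.npz');T=np.load('pics/t0.npz')
x,y,z=.5826,-.2867,.1523+.013
for dy in(-.0425,0,.0425): print((4*(proj(S,[x,y+dy,z])-[300,170])).round(), (4*(proj(T,[x,y+dy,z])-[310,90])).round())
for p in ((.5807,-.287,.12),(.582,-.2833,.12)): print((4*(proj(S,p)-[300,170])).round(),(4*(proj(T,p)-[310,90])).round()+[400,0])
print((4*(proj(T,[x,y+.04,z+.06])-[310,90])).round()+[400,0])
E
```

```text
[271. 330.] [296. 288.]
[205. 271.] [223. 287.]
[144. 215.] [150. 286.]
[190. 341.] [604. 297.]
[187. 335.] [598. 295.]
[578. 276.]
```

The open fingers straddle the thick head, with tips at crop (130,215) and (272,345) and the head at (190,341), which agrees with the projections. I'll descend and grip.

Request:
carry_out --pt "0 0 20 0" --pt "0 0 20 0" --pt "0 0 20 0" --pt "0 0 12 0" --pt "0 0 0 0" --pt "0 0 0 0" --pt "0 0 0 0"

```text
clock: 4.82
position: [0.5827, -0.286, 0.0804]
orientation: [0.0, 1.0, -0.0, 0.001]
force: [0.4, -0.1, 0.0]
width: 0.0851
finger_force: 0.0
```

Request:
carry_out --pt "0 0 0 0" --pt "0 0 0 0" --pt "0 0 0 0" --pt "0 0 0 0" --pt "0 0 0 0" --pt "0 0 0 0" --pt "0 0 0 0" --pt "0 0 0 0" --grip 25

```text
clock: 5.82
position: [0.5822, -0.2849, 0.0797]
orientation: [-0.0, 1.0, 0.0, 0.0]
force: [-0.8, 3.5, 5.4]
width: 0.0329
finger_force: 59.4
```

Request:
carry_out --pt "0 0 -5 0" --pt "0 0 -10 0" --pt "0 0 -20 0" --pt "0 0 -25 0" --pt "0 0 -25 0" --pt "0 0 -25 0" --pt "0 0 -25 0" --pt "0 0 -15 0" --pt "0 0 0 0" --pt "0 0 0 0" --pt "0 0 0 0"

```text
clock: 7.2
position: [0.5813, -0.2855, 0.2279]
orientation: [0.0, 1.0, 0.0, -0.001]
force: [0.0, 1.1, -3.0]
width: 0.0329
finger_force: 60.1
```

Request:
carry_out --pt "0 20 0 0" --pt "0 40 0 0" --pt "0 45 0 0" --pt "2 45 0 0" --pt "2 45 0 0" --pt "3 45 0 0" --pt "3 45 0 0" --pt "3 45 0 0" --pt "3 45 0 0" --pt "2 40 0 0" --pt "0 30 0 0" --pt "0 0 0 0"

```text
clock: 8.7
position: [0.5622, 0.1655, 0.2292]
orientation: [-0.004, 1.0, 0.002, -0.001]
force: [-0.6, 0.2, -3.2]
width: 0.0329
finger_force: 60.2
```

Request:
carry_out --pt "0 10 0 0" --pt "0 0 0 0" --pt "0 0 0 0" --pt "0 0 0 0"

```text
clock: 9.2
position: [0.5643, 0.1684, 0.2293]
orientation: [0.001, 1.0, -0.0, -0.0]
force: [0.3, -0.6, -3.2]
width: 0.0328
finger_force: 60.3
```

```bash
python3 - <<'E'
from h import *
a=snap('side','s2.png')['frame'];b=snap('top','t2.png')['frame']
f=lambda i,x,y:cv2.resize(i[y:y+150,x:x+100],None,fx=4,fy=4,interpolation=cv2.INTER_CUBIC)
cv2.imwrite('pics/c2.png',np.hstack([f(a,170,50),f(b,120,90)]))
S=np.load('pics/s0.npz')
s=telemetry.observe();x,y,z=s['position'];print(s['position'].round(4),s['force'].round(1))
print(4*(proj(S,[x,y,z+.019-.091])-[170,50]))
E
```

```text
[0.5643 0.1687 0.2293] [ 1.  -0.2 -3.1]
[192.2973448  312.53501748]
```

View pics/c2.png

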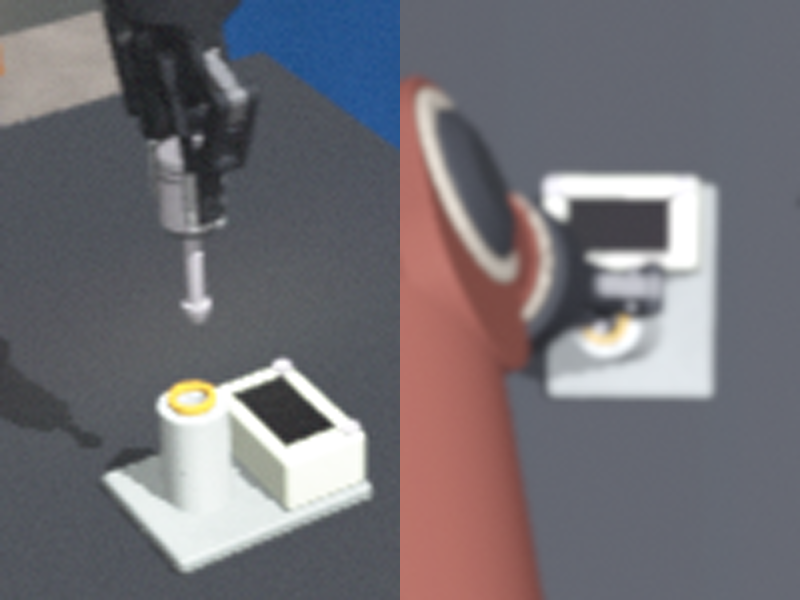

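The tip is at crop (198,322), about 20 px above the collar at (192,398). I'll measure both with the same camera so the calibration error cancels.

```bash
python3 - <<'E'
from h import *
S=np.load('pics/s0.npz');T=np.load('pics/t0.npz')
def yel(f,x0,y0,x1,y1):
    i=cv2.imread('pics/'+f)[y0:y1,x0:x1];h=cv2.cvtColor(i,cv2.COLOR_BGR2HSV)
    m=cv2.inRange(h,(10,70,100),(40,255,255));v,u=np.nonzero(m);(c,ax,a)=cv2.minAreaRect(np.c_[u,v].astype(np.float32))
    return len(u),(u.min()+x0,u.max()+x0,v.min()+y0,v.max()+y0),((u.min()+u.max())/2+x0,(v.min()+v.max())/2+y0)
for f,b,d in(('s0.png',(205,138,232,160),S),('s2.png',(205,138,232,160),S),('t0.png',(160,158,186,182),T)):
    n,e,c=yel(f,*b);print(f,n,e,c,atz(d,*c,.0895).round(4))
# tip: bright pixels column in s2
g=cv2.cvtColor(cv2.imread('pics/s2.png'),cv2.COLOR_BGR2GRAY)
for v in range(104,134): print(v,*g[v,210:228])
x,y,z=.5643,.1687,.2293-.0737
for h in (0,.008,.013,.03,.06): print(h,proj(S,[x,y,z+h]).round(1))
E
```

```text
s0.png 71 (np.int64(212), np.int64(223), np.int64(145), np.int64(153)) (np.float64(217.5), np.float64(149.0)) [0.5643 0.18   0.0895]
s2.png 71 (np.int64(212), np.int64(223), np.int64(145), np.int64(153)) (np.float64(217.5), np.float64(149.0)) [0.5643 0.18   0.0895]
t0.png 15 (np.int64(172), np.int64(175), np.int64(168), np.int64(174)) (np.float64(173.5), np.float64(171.0)) [0.562  0.1782 0.0895]
104 116 132 140 147 152 152 136 154 161 107 61 58 62 63 84 116 112 89
105 111 130 143 146 151 151 131 143 153 108 61 65 83 104 158 168 124 90
106 100 125 140 145 146 150 142 154 156 131 109 113 128 120 134 130 98 88
107 88 93 110 131 144 145 146 167 186 167 134 116 93 88 95 93 89 84
108 86 81 81 84 89 95 102 115 116 105 90 81 75 83 86 87 84 90
109 87 82 84 80 78 77 90 97 97 94 86 81 85 86 90 86 87 88
110 86 86 86 88 86 95 121 134 134 124 104 88 86 86 86 89 88 91
111 88 85 86 89 88 95 123 144 142 132 105 88 91 91 91 89 91 89
112 87 87 90 87 88 95 123 141 147 144 115 92 88 87 89 92 92 90
113 85 87 90 86 87 95 121 148 186 214 177 102 88 89 89 89 90 89
114 90 86 88 88 89 97 125 169 203 210 161 10
[... 644 characters left out ...]
44 103 95 92 97 96
125 92 96 91 95 100 140 160 167 188 211 220 230 193 108 95 98 94 95
126 93 91 93 94 100 150 212 224 218 224 237 233 180 109 98 96 98 96
127 91 94 92 95 97 111 146 182 211 220 214 192 146 106 98 96 98 97
128 92 97 96 96 99 101 117 149 168 180 179 154 120 98 98 100 100 101
129 95 95 94 97 95 97 103 122 143 157 159 131 106 98 96 97 97 97
130 93 96 96 99 98 96 98 106 124 138 132 112 101 97 100 102 100 100
131 96 94 96 95 96 96 96 100 101 105 102 100 99 100 99 100 98 97
132 94 96 93 95 94 101 97 99 97 99 93 97 96 98 97 96 95 99
133 95 97 96 99 95 96 98 97 97 100 97 99 97 97 99 98 98 99
0 [218.1 128.8]
0.008 [217.9 125.9]
0.013 [217.8 124.1]
0.03 [217.3 118. ]
0.06 [216.5 106.8]
```

```bash
python3 - <<'E'
from h import *
S=np.load('pics/s0.npz');T=np.load('pics/t0.npz')
print(atz(S,217.7-.9,148.9-.4,.090),atz(T,170.1,169.9,.091))
E
```

```text
[0.56356784 0.18226774 0.09      ] [0.56459337 0.18644905 0.091     ]
```

Request:
carry_out --pt "0 14.5 0 0" --pt "0 0 20 0" --pt "0 0 20 0" --pt "0 0 12 0" --pt "0 0 0 0" --pt "0 0 0 0" --pt "0 0 0 0" --pt "0 0 0 0"

```text
clock: 10.3
position: [0.5645, 0.1839, 0.1779]
orientation: [0.0, 1.0, 0.0, 0.001]
force: [0.1, -0.5, -3.7]
width: 0.0325
finger_force: 60.2
```

```bash
python3 - <<'E'
from h import *
a=snap('side','s3.png')['frame'];b=snap('top','t3.png')['frame']
f=lambda i,x,y,w,h,k:cv2.resize(i[y:y+h,x:x+w],None,fx=k,fy=k,interpolation=cv2.INTER_CUBIC)
cv2.imwrite('pics/c3.png',np.hstack([f(a,192,110,50,60,8),f(b,145,140,50,60,8)]))
S=np.load('pics/s0.npz')
s=telemetry.observe();x,y,z=s['position'];print(s['position'].round(4),s['force'].round(1))
for h in (0,.01,.03): print(proj(S,[x,y,z-.0737+h]),8*(proj(S,[x,y,z-.0737+h])-[192,110]))
E
```

```text
[0.5644 0.1839 0.1777] [ 0.9 -0.1 -3.2]
[216.41725231 143.49148182] [195.33801851 267.93185453]
[216.16293177 140.15694389] [193.3034542  241.25555114]
[215.64569362 133.37514696] [189.16554894 187.00117572]
```

View pics/c3.png

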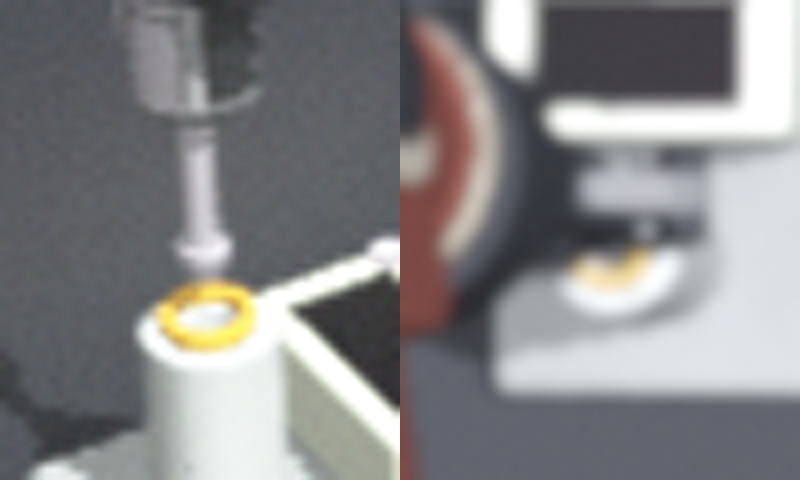

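The tip at crop (206,272) projects down to (209,307) on the collar plane, and the collar centre is (207,310), so they agree within about 1 mm. I'll correct slightly and enter slowly, watching the forces.

Request:
carry_out --pt "0.7 -0.7 0 0" --pt "0 0 6 0" --pt "0 0 6 0" --pt "0 0 6 0" --pt "0 0 6 0" --pt "0 0 2 0" --pt "0 0 0 0" --pt "0 0 0 0" --pt "0 0 0 0"

```text
clock: 11.52
position: [0.5639, 0.1838, 0.1515]
orientation: [0.0, 1.0, 0.001, 0.001]
force: [1.6, 2.8, -3.4]
width: 0.033
finger_force: 60.3
```

Request:
carry_out --pt "0 0 0 0" --pt "0 0 0 0"

```text
clock: 11.78
position: [0.5639, 0.1837, 0.1515]
orientation: [0.0, 1.0, 0.001, 0.001]
force: [1.6, 2.8, -3.7]
width: 0.0328
finger_force: 60.2
```

Request:
carry_out --pt "0 0.5 0 0" --pt "0 0.5 0 0" --pt "0 0 0 0" --pt "0 0 0 0"

```text
clock: 12.28
position: [0.5638, 0.1839, 0.1514]
orientation: [0.0, 1.0, -0.0, 0.0]
force: [2.4, 2.1, -3.0]
width: 0.0327
finger_force: 60.2
```

Request:
carry_out --pt "-0.5 0.5 0 0" --pt "-0.5 0.5 0 0" --pt "0 0 0 0" --pt "0 0 0 0"

```text
clock: 12.78
position: [0.5641, 0.1845, 0.151]
orientation: [0.0, 1.0, -0.001, -0.001]
force: [1.2, -0.9, -2.6]
width: 0.0325
finger_force: 60.3
```

Request:
carry_out --pt "-0.5 0.5 0 0" --pt "-0.5 0.5 0 0" --pt "0 0 0 0" --pt "0 0 0 0"

```text
clock: 13.28
position: [0.565, 0.1861, 0.151]
orientation: [0.0, 1.0, -0.0, -0.001]
force: [0.9, 1.5, -3.4]
width: 0.033
finger_force: 60.3
```

Request:
carry_out --pt "0 0.5 0 0" --pt "0 0.5 0 0" --pt "0 0.5 0 0" --pt "0 0 0 0" --pt "0 0 0 0"

```text
clock: 13.9
position: [0.5654, 0.1872, 0.1512]
orientation: [0.0, 1.0, -0.0, -0.0]
force: [0.0, -0.4, -2.8]
width: 0.0324
finger_force: 60.2
```

Request:
carry_out --pt "0 0.5 0 0" --pt "0 0.5 0 0" --pt "0 0.5 0 0" --pt "0 0 0 0" --pt "0 0 0 0"

```text
clock: 14.52
position: [0.5655, 0.1878, 0.1512]
orientation: [0.001, 1.0, -0.001, -0.0]
force: [0.2, -4.5, -2.2]
width: 0.0327
finger_force: 60.3
```

Request:
carry_out --pt "0 -1.6 0 0" --pt "0 -1.6 0 0" --pt "-0.5 0 0 0" --pt "-0.5 0 0 0" --pt "-0.5 0 0 0" --pt "0 0 0 0" --pt "0 0 0 0"

```text
clock: 15.4
position: [0.5671, 0.1864, 0.1514]
orientation: [0.0, 1.0, 0.0, 0.0]
force: [-0.4, 0.0, -2.5]
width: 0.0327
finger_force: 60.3
```

Request:
carry_out --pt "-0.5 0 0 0" --pt "-0.5 0 0 0" --pt "-0.5 0 0 0" --pt "0 0 0 0" --pt "0 0 0 0"

```text
clock: 16.02
position: [0.5679, 0.1862, 0.1513]
orientation: [0.0, 1.0, 0.0, -0.001]
force: [-2.7, 1.6, -1.3]
width: 0.0331
finger_force: 60.5
```

Request:
carry_out --pt "1.3 -0.3 0 0" --pt "1.2 0 0 0" --pt "0 0 0 0" --pt "0 0 0 0" --pt "0 0 0 0"

```text
clock: 16.65
position: [0.5663, 0.1855, 0.1513]
orientation: [0.0, 1.0, -0.0, 0.0]
force: [-0.3, -0.6, -3.1]
width: 0.0331
finger_force: 60.4
```

Request:
carry_out --pt "0 0 2 0" --pt "0 0 2 0" --pt "0 0 0 0" --pt "0 0 0 0"

```text
clock: 17.15
position: [0.566, 0.1856, 0.1472]
orientation: [0.0, 1.0, -0.0, -0.0]
force: [-0.5, 0.1, -2.8]
width: 0.0327
finger_force: 60.4
```

Request:
carry_out --pt "0 0 2 0" --pt "0 0 2 0" --pt "0 0 0 0" --pt "0 0 0 0"

```text
clock: 17.65
position: [0.5659, 0.1856, 0.1432]
orientation: [0.0, 1.0, -0.0, -0.0]
force: [0.3, 0.1, -2.4]
width: 0.0329
finger_force: 60.4
```

Request:
carry_out --pt "0 0 1.5 0" --pt "0 0 1.5 0" --pt "0 0 0 0" --pt "0 0 0 0"

```text
clock: 18.15
position: [0.5662, 0.1859, 0.1405]
orientation: [0.0, 1.0, 0.0, 0.0]
force: [-1.2, 0.4, 0.7]
width: 0.0326
finger_force: 60.5
```

Request:
carry_out --pt "0 0 1.5 0" --pt "0 0 1.5 0" --pt "0 0 0 0" --pt "0 0 0 0"

```text
clock: 18.65
position: [0.5667, 0.186, 0.1388]
orientation: [0.0, 1.0, 0.0, 0.001]
force: [-2.2, 0.3, 6.8]
width: 0.0329
finger_force: 61.3
```

Request:
carry_out --pt "0 0 1 0" --pt "0 0 1 0" --pt "0 0 0 0" --pt "0 0 0 0"

```text
clock: 19.15
position: [0.5662, 0.1858, 0.1356]
orientation: [0.0, 1.0, 0.0, 0.0]
force: [-0.7, -0.0, 1.7]
width: 0.0327
finger_force: 61.1
```

Request:
carry_out --pt "0 0 1 0" --pt "0 0 1 0" --pt "0 0 0 0" --pt "0 0 0 0"

```text
clock: 19.65
position: [0.5658, 0.1855, 0.1323]
orientation: [0.0, 1.0, -0.0, -0.0]
force: [0.9, 0.8, -5.2]
width: 0.0328
finger_force: 60.5
```

Request:
carry_out --pt "0 0 1 0" --pt "0 0 1 0" --pt "0 0 0 0" --pt "0 0 0 0"

```text
clock: 20.15
position: [0.5651, 0.1853, 0.13]
orientation: [0.0, 1.0, -0.0, -0.001]
force: [0.1, -0.3, -8.9]
width: 0.0326
finger_force: 60.4
```

Request:
carry_out --pt "0 0 1 0" --pt "0 0 1 0" --pt "0 0 0 0" --pt "0 0 0 0"

```text
clock: 20.65
position: [0.5656, 0.1854, 0.1292]
orientation: [0.0, 1.0, -0.0, -0.0]
force: [-0.8, 0.3, -7.5]
width: 0.0328
finger_force: 60.3
```

Request:
carry_out --pt "0 0 1 0" --pt "0 0 1 0" --pt "0 0 0 0" --pt "0 0 0 0"

```text
clock: 21.15
position: [0.5663, 0.1859, 0.1279]
orientation: [0.0, 1.0, 0.0, 0.0]
force: [-2.0, 0.5, -2.4]
width: 0.0324
finger_force: 60.3
```

Request:
carry_out --pt "0 0 1 0" --pt "0 0 0 0" --pt "0 0 0 0"

```text
clock: 21.52
position: [0.5662, 0.1858, 0.1264]
orientation: [0.0, 1.0, 0.0, 0.0]
force: [-0.3, 0.6, -2.6]
width: 0.0328
finger_force: 60.3
```

Request:
carry_out --pt "0 0 1 0" --pt "0 0 0 0" --pt "0 0 0 0"

```text
clock: 21.9
position: [0.5661, 0.1855, 0.1253]
orientation: [0.0, 1.0, -0.0, 0.0]
force: [-0.8, -1.0, -3.6]
width: 0.0332
finger_force: 60.3
```

Request:
carry_out --pt "0 0 1 0" --pt "0 0 0 0" --pt "0 0 0 0"

```text
clock: 22.28
position: [0.5661, 0.1856, 0.1243]
orientation: [0.0, 1.0, -0.0, 0.0]
force: [-1.3, 0.7, -3.5]
width: 0.0326
finger_force: 60.3
```

Request:
carry_out --pt "0 0 1 0" --pt "0 0 0 0" --pt "0 0 0 0"

```text
clock: 22.65
position: [0.5661, 0.1856, 0.1233]
orientation: [0.0, 1.0, -0.0, 0.0]
force: [-0.2, 0.5, -3.2]
width: 0.0326
finger_force: 60.3
```

Request:
carry_out --pt "0 0 1 0" --pt "0 0 0 0" --pt "0 0 0 0"

```text
clock: 23.02
position: [0.566, 0.1856, 0.1223]
orientation: [0.0, 1.0, -0.0, -0.0]
force: [0.2, 0.6, -4.1]
width: 0.0327
finger_force: 60.3
```

Request:
carry_out --pt "0 0 1 0" --pt "0 0 0 0" --pt "0 0 0 0"

```text
clock: 23.4
position: [0.566, 0.1856, 0.1213]
orientation: [0.0, 1.0, -0.0, -0.0]
force: [-0.2, -0.2, -4.1]
width: 0.0327
finger_force: 60.3
```

Request:
carry_out --pt "0 0 1 0" --pt "0 0 0 0" --pt "0 0 0 0"

```text
clock: 23.78
position: [0.566, 0.1856, 0.1203]
orientation: [0.0, 1.0, -0.0, -0.0]
force: [-0.2, 0.1, -3.0]
width: 0.0325
finger_force: 60.3
```

Request:
carry_out --pt "0 0 1 0" --pt "0 0 0 0" --pt "0 0 0 0"

```text
clock: 24.15
position: [0.566, 0.1856, 0.1193]
orientation: [0.0, 1.0, -0.0, -0.0]
force: [-0.4, -0.9, -2.8]
width: 0.0329
finger_force: 60.3
```

Request:
carry_out --pt "0 0 1 0" --pt "0 0 0 0" --pt "0 0 0 0"

```text
clock: 24.52
position: [0.566, 0.1856, 0.1183]
orientation: [0.0, 1.0, -0.0, -0.0]
force: [0.5, -0.4, -3.2]
width: 0.0327
finger_force: 60.3
```

Request:
carry_out --pt "0 0 1 0" --pt "0 0 0 0" --pt "0 0 0 0"

```text
clock: 24.9
position: [0.566, 0.1856, 0.1173]
orientation: [0.0, 1.0, -0.0, -0.0]
force: [-0.6, 0.5, -4.2]
width: 0.0326
finger_force: 60.3
```

Request:
carry_out --pt "0 0 1 0" --pt "0 0 0 0" --pt "0 0 0 0"

```text
clock: 25.28
position: [0.566, 0.1856, 0.1163]
orientation: [0.0, 1.0, -0.0, -0.0]
force: [-1.5, 0.7, -2.8]
width: 0.0324
finger_force: 60.3
```

Request:
carry_out --pt "0 0 1 0" --pt "0 0 0 0" --pt "0 0 0 0"

```text
clock: 25.65
position: [0.566, 0.1856, 0.1153]
orientation: [0.0, 1.0, -0.0, -0.0]
force: [-0.6, 0.3, -2.6]
width: 0.0326
finger_force: 60.3
```

Request:
carry_out --pt "0 0 1 0" --pt "0 0 0 0" --pt "0 0 0 0"

```text
clock: 26.02
position: [0.566, 0.1856, 0.1143]
orientation: [0.0, 1.0, -0.0, -0.0]
force: [-1.3, 0.7, -2.9]
width: 0.0326
finger_force: 60.3
```

Request:
carry_out --pt "0 0 1 0" --pt "0 0 0 0" --pt "0 0 0 0"

```text
clock: 26.4
position: [0.566, 0.1856, 0.1132]
orientation: [0.0, 1.0, -0.0, -0.0]
force: [-0.2, 0.3, -3.9]
width: 0.033
finger_force: 60.3
```

Request:
carry_out --pt "0 0 1 0" --pt "0 0 0 0" --pt "0 0 0 0"

```text
clock: 26.78
position: [0.566, 0.1856, 0.1124]
orientation: [0.0, 1.0, 0.0, 0.0]
force: [-1.0, 0.2, -2.5]
width: 0.0329
finger_force: 60.3
```

Request:
carry_out --pt "0 0 0.7 0" --pt "0 0 0 0" --pt "0 0 0 0"

```text
clock: 27.15
position: [0.5661, 0.1856, 0.1119]
orientation: [0.0, 1.0, 0.0, 0.0]
force: [-0.7, -0.8, -0.1]
width: 0.0324
finger_force: 60.6
```

Request:
carry_out --pt "0 0 0.7 0" --pt "0 0 0 0" --pt "0 0 0 0"

```text
clock: 27.52
position: [0.5662, 0.1857, 0.1113]
orientation: [0.0, 1.0, 0.0, 0.0]
force: [-0.4, -0.9, 2.4]
width: 0.0329
finger_force: 60.8
```

Request:
carry_out --pt "0 0 0.5 0" --pt "0 0 0 0" --pt "0 0 0 0"

```text
clock: 27.9
position: [0.5662, 0.1857, 0.1108]
orientation: [0.0, 1.0, 0.0, 0.0]
force: [-0.8, -0.7, 5.5]
width: 0.0328
finger_force: 61.1
```

Request:
carry_out --pt "0 0 0.4 0" --pt "0 0 0 0" --pt "0 0 0 0" --pt "0 0 0 0" --pt "0 0 0 0"

```text
clock: 28.52
position: [0.5662, 0.1857, 0.1105]
orientation: [0.0, 1.0, 0.0, 0.0]
force: [-2.6, -1.1, 6.3]
width: 0.0327
finger_force: 61.3
```

Firmly home: about 9.5 N on the seal, held for over 0.5 s. Next, the tug.

Request:
carry_out --pt "0 0 -2 0" --pt "0 0 -3 0" --pt "0 0 -3 0" --pt "0 0 -3 0" --pt "0 0 -3 0" --pt "0 0 -2 0" --pt "0 0 0 0" --pt "0 0 0 0"

```text
clock: 29.52
position: [0.5659, 0.1856, 0.1259]
orientation: [0.0, 1.0, -0.0, -0.0]
force: [-1.5, 0.4, -3.5]
width: 0.0329
finger_force: 61.2
```

Request:
carry_out --pt "0 0 -1 0" --pt "0 0 0 0" --pt "0 0 0 0"

```text
clock: 29.9
position: [0.566, 0.1856, 0.127]
orientation: [0.0, 1.0, -0.0, -0.0]
force: [-0.0, -0.8, -4.1]
width: 0.0326
finger_force: 61.2
```

Request:
carry_out --pt "0 0 -1 0" --pt "0 0 0 0" --pt "0 0 0 0"

```text
clock: 30.28
position: [0.5659, 0.1856, 0.128]
orientation: [0.0, 1.0, -0.0, -0.0]
force: [-1.1, -0.7, -4.3]
width: 0.0328
finger_force: 61.2
```

Request:
carry_out --pt "0 0 -1 0" --pt "0 0 0 0" --pt "0 0 0 0"

```text
clock: 30.65
position: [0.5657, 0.1855, 0.1285]
orientation: [0.0, 1.0, -0.0, -0.0]
force: [0.9, -0.7, -6.0]
width: 0.0328
finger_force: 60.7
```

Request:
carry_out --pt "0 0 -1 0" --pt "0 0 0 0" --pt "0 0 0 0"

```text
clock: 31.02
position: [0.5657, 0.1855, 0.1296]
orientation: [0.0, 1.0, -0.0, -0.0]
force: [0.7, 0.5, -8.8]
width: 0.0329
finger_force: 60.7
```

Request:
carry_out --pt "0 0 -1 0" --pt "0 0 0 0" --pt "0 0 0 0"

```text
clock: 31.4
position: [0.5657, 0.1855, 0.1307]
orientation: [0.0, 1.0, -0.0, -0.0]
force: [-0.5, 0.1, -11.1]
width: 0.0327
finger_force: 60.5
```

Request:
carry_out --pt "0 0 -1 0" --pt "0 0 0 0" --pt "0 0 0 0"

```text
clock: 31.78
position: [0.5657, 0.1855, 0.1317]
orientation: [0.0, 1.0, -0.0, -0.0]
force: [0.4, -0.2, -11.4]
width: 0.0327
finger_force: 60.5
```

Request:
carry_out --pt "0 0 -0.4 0" --pt "0 0 0 0" --pt "0 0 0 0" --pt "0 0 0 0"

```text
clock: 32.28
position: [0.5658, 0.1855, 0.1323]
orientation: [0.0, 1.0, -0.0, -0.0]
force: [-0.3, -0.5, -12.4]
width: 0.0329
finger_force: 60.6
```

```bash
python3 - <<'E'
from h import *
b=snap('side','s4.png')['frame']
a=cv2.imread('pics/s3.png')
f=lambda i:cv2.resize(i[110:170,192:242],None,fx=8,fy=8,interpolation=cv2.INTER_CUBIC)
cv2.imwrite('pics/c4.png',np.hstack([f(a),f(b)]))
print(telemetry.observe()['force'])
E
```

```text
[ -0.58474518  -0.28635048 -12.9116406 ]
```

View pics/c4.png

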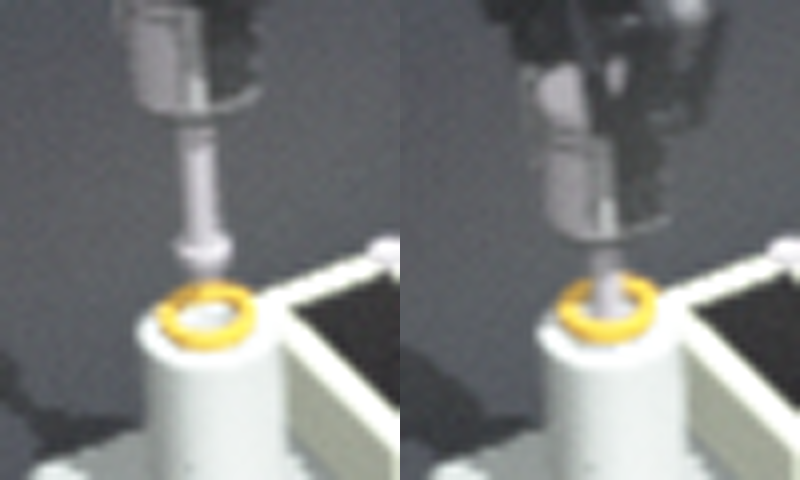

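The collar has risen about 9 crop px (roughly 3.4 mm, from top edge row 280 to 271) and the probe is held. I'll lower it gently onto the seal.

Request:
carry_out --pt "0 0 1 0" --pt "0 0 2 0" --pt "0 0 2 0" --pt "0 0 2 0" --pt "0 0 2 0" --pt "0 0 2 0" --pt "0 0 2 0" --pt "0 0 2 0" --pt "0 0 2 0" --pt "0 0 1 0" --pt "0 0 0 0" --pt "0 0 0 0"

```text
clock: 33.83
position: [0.5662, 0.1855, 0.1144]
orientation: [0.0, 1.0, -0.0, 0.0]
force: [-1.6, -0.3, -3.0]
width: 0.0326
finger_force: 60.7
```

Request:
carry_out --pt "0 0 1 0" --pt "0 0 0 0" --pt "0 0 0 0"

```text
clock: 34.2
position: [0.5661, 0.1856, 0.1134]
orientation: [0.0, 1.0, 0.0, 0.0]
force: [-1.1, 0.0, -3.3]
width: 0.0327
finger_force: 60.7
```

Request:
carry_out --pt "0 0 0.7 0" --pt "0 0 0.6 0" --pt "0 0 0 0" --pt "0 0 0 0"

```text
clock: 34.7
position: [0.5662, 0.1856, 0.1123]
orientation: [0.0, 1.0, 0.0, 0.0]
force: [-1.2, -0.4, -1.0]
width: 0.0326
finger_force: 60.7
```

Request:
carry_out --pt "0 0 0.2 0" --pt "0 0 0 0" --pt "0 0 0 0"

```text
clock: 35.08
position: [0.5661, 0.1857, 0.1121]
orientation: [0.0, 1.0, 0.0, 0.0]
force: [-0.9, 0.2, -1.1]
width: 0.0329
finger_force: 60.7
```

Request:
carry_out --pt "0 0 0 0" --pt "0 0 0 0" --pt "0 0 0 0" --pt "0 0 0 0" --pt "0 0 0 0" --pt "0 0 0 0" --pt "0 0 0 0" --pt "0 0 0 0" --grip 80

```text
clock: 36.08
position: [0.566, 0.1856, 0.1119]
orientation: [0.0, 1.0, -0.0, -0.0]
force: [0.1, 0.2, -0.3]
width: 0.08
finger_force: 0.0
```

Request:
carry_out --pt "0 0 -5 0" --pt "0 0 -10 0" --pt "0 0 -20 0" --pt "0 0 -30 0" --pt "0 0 -30 0" --pt "0 0 -30 0" --pt "0 -40 0 0" --pt "0 -50 0 0" --pt "0 -50 0 0" --pt "0 0 0 0" --pt "0 0 0 0"

```text
clock: 37.45
position: [0.5661, 0.0463, 0.2376]
orientation: [0.0, 1.0, 0.001, 0.0]
force: [-0.1, 0.8, 0.3]
width: 0.0796
finger_force: 0.0
```

```bash
python3 - <<'E'
from h import *
b=snap('side','s5.png')['frame']; c=snap('top','t5.png')['frame']
f=lambda i,x,y:cv2.resize(i[y:y+75,x:x+50],None,fx=8,fy=8,interpolation=cv2.INTER_CUBIC)
cv2.imwrite('pics/c5.png',np.hstack([f(b,192,95),f(c,145,130)]))
S=np.load('pics/s0.npz')
for z in (.038+.114,.091): print(8*(proj(S,[.566,.1856,z])-[192,95]))
E
```

```text
[187.28086724 252.80498136]
[199.78663702 417.76298531]
```

View pics/c5.png

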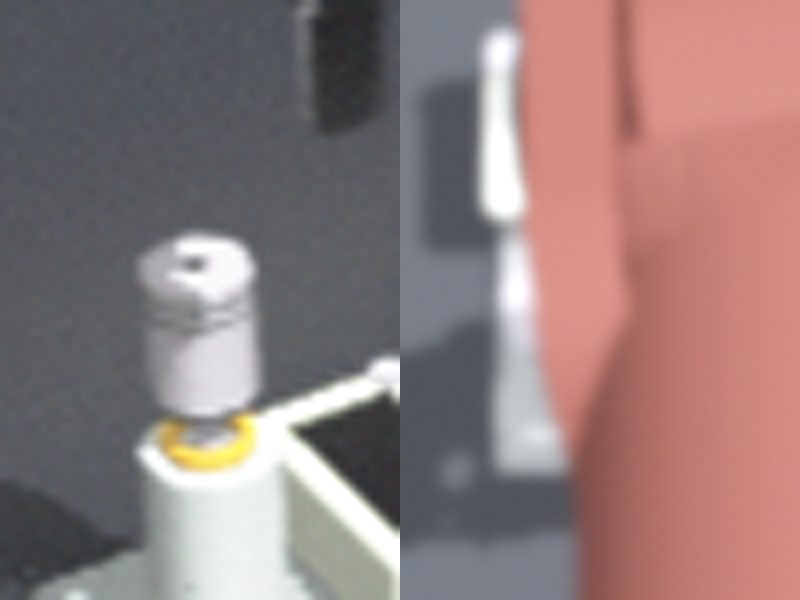

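The probe stands upright in the socket, with the head top at crop (197,262) as predicted. The collar is back down and the gripper is clear.

```bash
python3 -c "
from station import job;print(job.close_job())"
```

```text
the job is handed in; nothing more can be done
None
```

The job is handed in, with no verdict returned: the thicker probe was pushed home on the seal (about 9.5 N), tugged until the collar rose about 3 mm, lowered back onto the seal, and left standing upright and released in the socket.

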